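Run the clips of a transit case down flush

ROBOT

A 6-joint arm with a two-finger parallel gripper is mounted at the origin on the work surface. World frame = base frame: x ahead of the robot, y to its left, z up, the work surface at z = 0. Lengths are in m, angles in rad, forces in N, time in s.
With the tool pointing down it reaches from about 0.375 to 0.9 m from the base axis. Payload 3.1 kg.
Tool frame: the origin (TCP) lies midway between the tips of the shut fingers; the grasp point (between the pads) lies manip.grip_depth behind it (manip.grip_depth is the distance from the TCP to the grasp point, in m); z points along the fingers, y is the direction in which the jaws open and shut (so a half turn about z gives the same grasp; the last joint's range is limited). The gripper opens to 85 mm and grips with 20 to 120 N. Pads are 22 mm wide; open, the fingers measure 114 mm over their backs; the gripper's body (76 mm by 85 mm) begins 54 mm behind the grasp point. The pads swing forward as they close: fully open they stand 13 mm farther back than shut.
Start: joints at [1.167, 0.527, 1.433, -0, 1.181, -0.178], TCP at [0.14, 0.609, 0.231] pointing down, gripper open.
Joint ranges: [-3.08, 3.08], [-0.75, 2.2], [0.22, 2.44], [-1.43, 4.57], [0, 2.65], [-2.85, 2.85]. Speed limits (rad/s): [2.79, 2.79, 3.14, 3.14, 3.14, 3.14].

INTERFACE

Orientations are given as a unit quaternion [x, y, z, w].
In Python, from station import manip, vision gives the robot as it stands.
- The arm moves only by the shell command python3 -m crank 'ROWS' [FORCE]. ROWS is JSON, a list of rows, each an object with "grip": the closure, from 0 (fully open) to 1 (shut); "offset": the shift along the tool's x, y, z in mm, a list of three; "angular": the turn, a rotation vector about the tool's x, y, z in degrees, a list of three. A call has 1 to 10 rows; each row is the pose to reach, as a shift and turn from the pose commanded when the call began, along the tool's axes at that moment; what a row does not reach only later rows make up. A row lasts 1/10 s, in which the tool goes at most 50 mm and 8.59 degrees, less where a joint would pass 70% of its speed; a pose out of reach is approached as far as the arm can. A call with a gripper value outside its range is refused whole. The fingers move at their own pace and stop on an object; FORCE is the grip in N (left out, the last holds). Time passes only in rows, so rows that repeat a pose let the fingers close. It gives the time, the measured TCP pose, the force and the opening at its end, in the units of the state.
- manip.sense(): the state, without advancing time (a new reading comes with each control period).
- vision.snapshot(name): name is "scene" or "top" or "wrist"; returns a dict with "pixels" (480x640x3 uint8, red, green, blue), "intrinsics" (3x3 intrinsics, pixels), "R" (3x3) and "t" (3): a world point X has camera coordinates R X + t. Camera axes: x right, y down, z forward; pixel columns grow to the right and rows downward; lengths in m; the calibration is good to about 2 mm. A picture is of the moment at which its call begins. There is no depth.
- manip.sign_off(): hands the job in, once; it reports no verdict.
The state is a dict: "t": time; "q": joint angles; "qd": joint speeds; "tau": joint torques, N m; "tcp_pos": TCP position; "tool_rot": TCP orientation; "force": force on the tool from outside, world axes, zero at the start; "ft_torque": the same for the moment, N m; "finger_gap": opening from 0.0 (shut) to 1.0 (fully open).
Only numpy, scipy, OpenCV 4.12 (cv2) and the standard library are available. Lean on these libraries where they do the work, as an engineer would, in place of code of your own. Each camera call takes 0.05 s, during which the arm holds its last target.

TASK

Close the round transit case: run your closed fingertips lightly along the curved row of six white snap clips on its rim, starting at the round knob and ending at the square block, so that the clips go down one after the other until every one is flush with the rim. Press gently, do not pick up, tip or shift the case, leave the things on and around it where they are, and finish with the hand clear.

Things in the scene. Friction and masses are not known exactly. Their poses are not given: they have to be found in the camera images.
- case: round grey transit case, loose on the bench, about 2.5 kg, 260 mm across. Origin: centre of its underside, z up. Flat rim face 40 mm above the bench; a clear window, 124 mm across, stands 4 mm higher. Six clips on an arc of radius 100 mm about the origin, 17.2 deg (30 mm) apart: clip 1 at -43 deg, clip 6 at +43 deg from its x axis, counter-clockwise from above. 22 mm of rim is free each side of the row
- knob_top (a point): top centre of the round steel knob (20 mm across, 20 mm tall, fixed) that stands on the arc 48 mm before clip 1: the end where the row begins
- block_top (a point): top centre of the square steel block (20 x 20 mm, 20 mm tall, fixed) that stands on the arc 48 mm after clip 6: the end where the row finishes
- clip1_top (a point): top centre of clip 1, counted from the knob: a white bevelled snap clip, 28 mm long along the row, 14 mm wide, with a 6 mm flat on top and a ramp of about 29 deg down to the rim face at each end. It stands 6 mm proud of the rim face when up, level with it when fully down. x runs along the row
- clip1 (a joint): how far clip 1 is pressed, m: 0 up (6 mm proud), 0.006 fully down (flush, hard stop). It slides straight down against about 1.6 N of friction and stays where it is left; a fingertip sliding along the row at rim height pushes it down by its ramp
- clip2_top (a point): top centre of clip 2, counted from the knob: a white bevelled snap clip, 28 mm long along the row, 14 mm wide, with a 6 mm flat on top and a ramp of about 29 deg down to the rim face at each end. It stands 6 mm proud of the rim face when up, level with it when fully down. x runs along the row
- clip2 (a joint): how far clip 2 is pressed, m: 0 up (6 mm proud), 0.006 fully down (flush, hard stop). It slides straight down against about 1.6 N of friction and stays where it is left; a fingertip sliding along the row at rim height pushes it down by its ramp
- clip3_top (a point): top centre of clip 3, counted from the knob: a white bevelled snap clip, 28 mm long along the row, 14 mm wide, with a 6 mm flat on top and a ramp of about 29 deg down to the rim face at each end. It stands 6 mm proud of the rim face when up, level with it when fully down. x runs along the row
- clip3 (a joint): how far clip 3 is pressed, m: 0 up (6 mm proud), 0.006 fully down (flush, hard stop). It slides straight down against about 1.6 N of friction and stays where it is left; a fingertip sliding along the row at rim height pushes it down by its ramp
- clip4_top (a point): top centre of clip 4, counted from the knob: a white bevelled snap clip, 28 mm long along the row, 14 mm wide, with a 6 mm flat on top and a ramp of about 29 deg down to the rim face at each end. It stands 6 mm proud of the rim face when up, level with it when fully down. x runs along the row
- clip4 (a joint): how far clip 4 is pressed, m: 0 up (6 mm proud), 0.006 fully down (flush, hard stop). It slides straight down against about 1.6 N of friction and stays where it is left; a fingertip sliding along the row at rim height pushes it down by its ramp
- clip5_top (a point): top centre of clip 5, counted from the knob: a white bevelled snap clip, 28 mm long along the row, 14 mm wide, with a 6 mm flat on top and a ramp of about 29 deg down to the rim face at each end. It stands 6 mm proud of the rim face when up, level with it when fully down. x runs along the row
- clip5 (a joint): how far clip 5 is pressed, m: 0 up (6 mm proud), 0.006 fully down (flush, hard stop). It slides straight down against about 1.6 N of friction and stays where it is left; a fingertip sliding along the row at rim height pushes it down by its ramp
- clip6_top (a point): top centre of clip 6, counted from the knob: a white bevelled snap clip, 28 mm long along the row, 14 mm wide, with a 6 mm flat on top and a ramp of about 29 deg down to the rim face at each end. It stands 6 mm proud of the rim face when up, level with it when fully down. x runs along the row
- clip6 (a joint): how far clip 6 is pressed, m: 0 up (6 mm proud), 0.006 fully down (flush, hard stop). It slides straight down against about 1.6 N of friction and stays where it is left; a fingertip sliding along the row at rim height pushes it down by its ramp
- weight: a small brass weight, 24 mm across, 26 mm tall, standing on the case's window; origin at its underside. To be left alone
- vial: a small lidded vial, 20 mm across, 38 mm tall, standing on the case's window; origin at its underside. To be left alone
- brush: a brush lying on the bench; origin at its underside. To be left alone
- spatula: a spatula lying on the bench; origin at its underside. To be left alone
- jar: an amber jar, 56 mm across, 70 mm tall, on the bench; origin at its underside. To be left alone
- finds_tray: a white tray with one divider, 110 x 150 x 35 mm, on the bench; origin at its underside. To be left alone
- dish: a shallow white dish, 84 mm across, 18 mm tall, on the bench; origin at its underside. To be left alone

How it is judged:
By the outcome, as a careful person would: the job done as asked, in the order asked, and still so for the second after the job is handed in, with the robot touching nothing.
It also fails if it takes over 46 s, if anything falls off the work surface, if the arm or the gripper's body presses on something with over 40 N, if the wrist force passes 120 N, or if a joint passes its speed limit or range.

## Working session

There is one attempt and no reset: what is moved stays moved. The work goes in short steps, Python scripts to look and compute and a shell command to move; the robot and the scene stay as the last step left them, time stands still between calls to the robot, and variables do not carry over. Pictures are saved under pics/ and viewed, and the job is handed in when it is done.

```bash
ls; mkdir -p pics
python3 - <<'E'
from station import manip, vision
import cv2,numpy as np
print(manip.sense(), manip.grip_depth)
for n in ["scene","top"]:
    s=vision.snapshot(n); cv2.imwrite(f"pics/{n}0.png",s["pixels"][:,:,::-1]); np.savez(f"pics/{n}0.npz",**s)
    print(n,s["intrinsics"],s["R"],s["t"])
E
```

```text
pics
{'t': 0.0, 'q': array([ 1.16650942e+00,  5.28439722e-01,  1.43390556e+00,  9.26521400e-07,
        1.18138991e+00, -1.78525055e-01]), 'qd': array([ 0.0002594 , -0.000885  , -0.00015027,  0.00121279, -0.00015138,
        0.00146777]), 'tau': array([-4.41226548e-04, -4.42346156e+01, -1.78027081e+01, -2.78723110e-04,
        8.49789038e-03, -5.46644415e-06]), 'tcp_pos': array([0.13960656, 0.60847619, 0.23034883]), 'tool_rot': array([ 1.12641464e-01,  9.93635121e-01, -1.02598196e-03, -3.08185006e-04]), 'force': array([ 0.98527734,  0.02004753, -0.19228441]), 'ft_torque': array([0.00739889, 0.01924661, 0.03455046]), 'finger_gap': 0.9951489685875516} 0.0187
scene [[522.92515162   0.         326.6831933 ]
 [  0.         522.92515162 244.23864439]
 [  0.           0.           1.        ]] [[ 0.06877519  0.99757064 -0.01108119]
 [ 0.61287885 -0.05101262 -0.78852852]
 [-0.78717818  0.04743977 -0.61489835]] [-0.0461805  -0.29995851  1.5830203 ]
top [[448.67749066   0.         316.77144916]
 [  0.         448.67749066 238.95777172]
 [  0.           0.           1.        ]] [[ 0.00608394 -0.9999749   0.00363111]
 [-0.99735507 -0.00633092 -0.072407  ]
 [ 0.07242817 -0.00318099 -0.99736856]] [-0.00184413  0.57730192  0.99594267]
```

View pics/scene0.png

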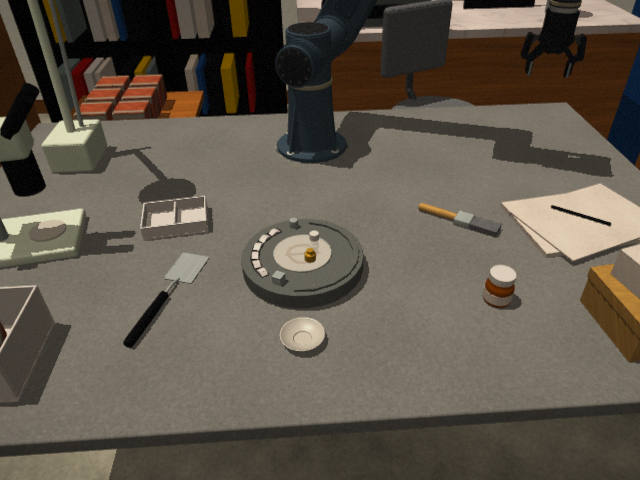

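View pics/top0.png

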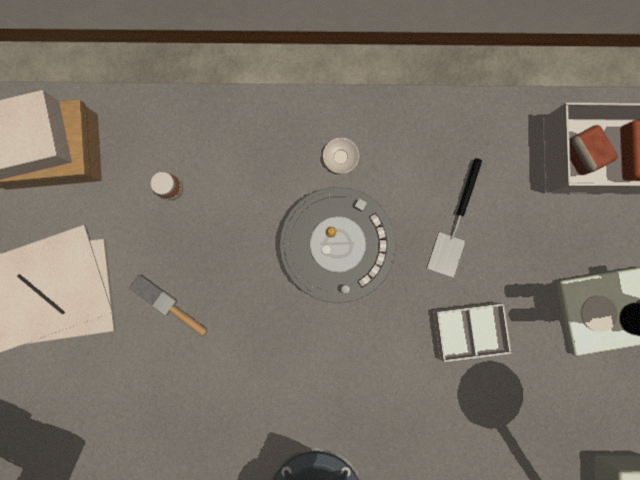

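The top view shows the case at about (338,244). The knob is at (345,289), the block at (361,204), and the clips run from (364,282) to (376,219). I'll zoom in for finer measurements.

Run:
```python
import cv2
a=cv2.imread("pics/top0.png")[179:311,270:406]; cv2.imwrite("pics/topz.png",cv2.resize(a,None,fx=4.5,fy=4.5,interpolation=cv2.INTER_CUBIC))
a=cv2.imread("pics/scene0.png")[205:310,230:375]; cv2.imwrite("pics/scz.png",cv2.resize(a,None,fx=5,fy=5,interpolation=cv2.INTER_CUBIC))
```

```text
(no output)
```

View pics/topz.png

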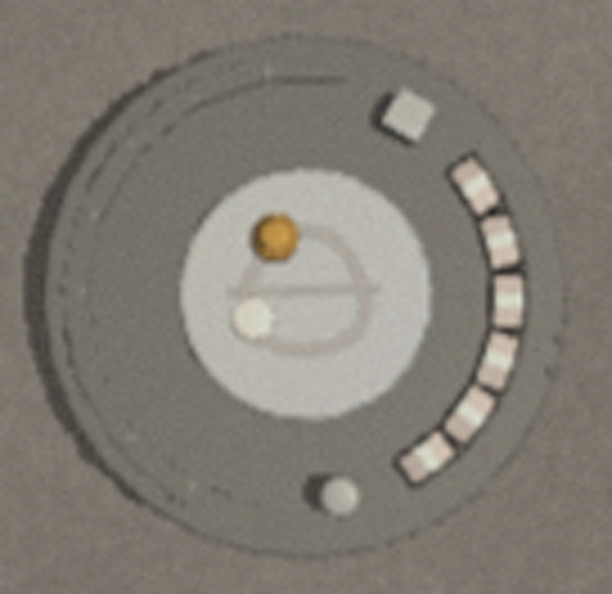

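View pics/scz.png

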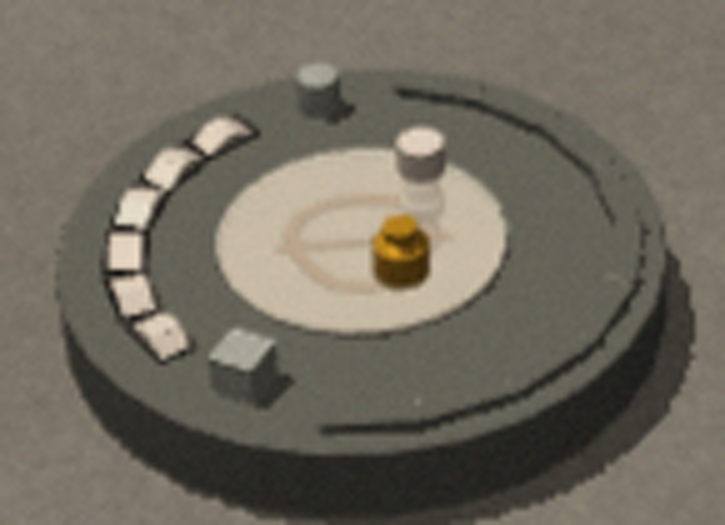

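```bash
cat > fit.py <<'E'
import numpy as np
from scipy.optimize import least_squares
def load(n): return dict(np.load(f"pics/{n}.npz"))
def proj(s,X):
    c=s["R"]@np.asarray(X)+s["t"]; p=s["intrinsics"]@c; return p[:2]/p[2]
d48=48/100
A=[np.radians(-43+17.2*i) for i in range(6)]
ak=A[0]-d48; ab=A[5]+d48
def pt(r,a,z): return (r*np.cos(a),r*np.sin(a),z)
P={f"c{i+1}":pt(.1,A[i],.046) for i in range(6)}
P["knob"]=pt(.1,ak,.06);P["block"]=pt(.1,ab,.06);P["win"]=(0,0,.044)
def W(p,X):
    c,s=np.cos(p[2]),np.sin(p[2]); return np.array([p[0]+c*X[0]-s*X[1],p[1]+s*X[0]+c*X[1],X[2]])
E
python3 - <<'E'
from fit import *
top={"c6":(474,186),"c5":(499,241),"c4":(508,300),"c3":(498,359),"c2":(470,413),"c1":(430,456),"knob":(340,494),"block":(409,116),"win":(307,293)}
sc={"knob":(318,72),"block":(246,347),"win":(362,240),"c1":(222,132),"c2":(172,165),"c3":(137,208),"c4":(126,250),"c5":(133,295),"c6":(162,335)}
ot={k:((v[0]+.5)/4.5-.5+270,(v[1]+.5)/4.5-.5+179) for k,v in top.items()}
os={k:((v[0]+.5)/5-.5+230,(v[1]+.5)/5-.5+205) for k,v in sc.items()}
T,S=load("top0"),load("scene0")
def res(p,sets): return np.concatenate([proj(s,W(p,P[k]))-o[k] for s,o in sets for k in o])
for nm,sets in (("top",[(T,ot)]),("sc",[(S,os)]),("both",[(T,ot),(S,os)])):
    f=least_squares(lambda p:res(p,sets),[.55,-.05,-1.5]); print(nm,f.x,np.sqrt(np.mean(f.fun**2)))
print(np.round(f.fun.reshape(-1,2),1).tolist())
for k in P: print(k,np.round(W(f.x,P[k]),4))
E
```

```text
top [ 0.56512291 -0.04383864 -1.74634691] 0.3195876539990938
sc [ 0.57112947 -0.04412441 -1.73004077] 0.5777748813654644
both [ 0.56672194 -0.04410313 -1.73859891] 1.0095367923443677
[[0.3, -1.4], [0.4, -1.4], [0.3, -1.1], [0.3, -0.9], [0.4, -0.8], [-0.1, -0.6], [0.5, -0.2], [-0.4, -1.4], [-0.3, -0.6], [-0.2, -0.2], [-0.2, -0.1], [0.3, -1.3], [-0.1, -1.2], [0.3, -1.6], [0.7, -2.4], [0.0, -2.1], [-0.0, -2.3], [-0.1, -2.0]]
c1 [ 0.4873 -0.1048  0.046 ]
c2 [ 0.5088 -0.1256  0.046 ]
c3 [ 0.5355 -0.1391  0.046 ]
c4 [ 0.565  -0.1441  0.046 ]
c5 [ 0.5946 -0.1401  0.046 ]
c6 [ 0.6217 -0.1276  0.046 ]
knob [ 0.4682 -0.0613  0.06  ]
block [ 0.6541 -0.0928  0.06  ]
win [ 0.5667 -0.0441  0.044 ]
```

```bash
cat > mv.py <<'E'
import numpy as np
from scipy.spatial.transform import Rotation as Ro
def delta(st,p,out_deg=None):
    """p world target; out_deg: world angle of -tool y (outward radial). returns tool offset mm, rotvec deg"""
    R=Ro.from_quat(st["tool_rot"]); o=R.inv().apply(np.array(p)-st["tcp_pos"])*1000
    r=np.zeros(3)
    if out_deg is not None:
        a=np.radians(out_deg); y=-np.array([np.cos(a),np.sin(a),0]); z=np.array([0,0,-1.]); x=np.cross(y,z)
        r=(R.inv()*Ro.from_matrix(np.c_[x,y,z])).as_rotvec(degrees=True)
    return np.round(o,1),np.round(r,1)
E
python3 - <<'E'
from mv import *; from station import manip
s=manip.sense()
print(delta(s,(.42,.3,.23)),delta(s,(.487,-.105,.16),-142.6))
E
```

```text
(array([-342.3, -237.9,    0.8]), array([0., 0., 0.])) (array([-498.3, -617.5,   71.5]), array([-0.1,  0. , 39.7]))
```

```bash
python3 -m crank '[{"grip":1,"offset":[-38,-26,0],"angular":[0,0,4]},{"grip":1,"offset":[-76,-53,0],"angular":[0,0,8]},{"grip":1,"offset":[-114,-79,0],"angular":[0,0,12]},{"grip":1,"offset":[-152,-106,0],"angular":[0,0,16]},{"grip":1,"offset":[-190,-132,0],"angular":[0,0,20]},{"grip":1,"offset":[-228,-159,0],"angular":[0,0,24]},{"grip":1,"offset":[-266,-185,0],"angular":[0,0,28]},{"grip":1,"offset":[-304,-212,0],"angular":[0,0,32]},{"grip":1,"offset":[-342,-238,0],"angular":[0,0,36]},{"grip":1,"offset":[-358,-276,0],"angular":[0,0,40]}]' 40
python3 - <<'E'
from mv import *; from station import manip
s=manip.sense()
print(s["q"],delta(s,(.487,-.105,.16),-142.6))
E
```

```text
t: 1.1
tcp_pos: [0.431, 0.2588, 0.2314]
tool_rot: [0.447, 0.894, 0.001, 0.002]
force: [1.2, 0.5, 0.9]
finger_gap: 0.002
[ 3.18262364e-01  3.62092543e-01  1.73686246e+00 -3.65136555e-04
  1.03846981e+00 -3.24469017e-01] (array([-324.6, -173.6,   71.3]), array([ 0.2,  0.1, -0.6]))
```

```bash
python3 -m crank '[{"grip":1,"offset":[-36,-19,0]},{"grip":1,"offset":[-75,-40,3]},{"grip":1,"offset":[-115,-61,10]},{"grip":1,"offset":[-155,-83,20]},{"grip":1,"offset":[-195,-104,30]},{"grip":1,"offset":[-235,-126,41]},{"grip":1,"offset":[-275,-147,52]},{"grip":1,"offset":[-305,-163,62]},{"grip":1,"offset":[-325,-174,71]},{"grip":1,"offset":[-325,-174,71]}]'
python3 - <<'E'
from mv import *; from station import manip,vision
import cv2
s=manip.sense();print(s["q"],s["tcp_pos"],s["tool_rot"],s["force"])
for n in ["wrist","scene"]:
    v=vision.snapshot(n); cv2.imwrite(f"pics/{n}1.png",v["pixels"][:,:,::-1]); np.savez(f"pics/{n}1.npz",**v)
a=cv2.imread("pics/scene1.png")[150:310,190:400]; cv2.imwrite("pics/scz1.png",cv2.resize(a,None,fx=3.6,fy=3.6,interpolation=cv2.INTER_CUBIC))
E
```

```text
[ 3.18262364e-01  3.62092543e-01  1.73686246e+00 -3.65136555e-04
  1.03846981e+00 -3.24469017e-01] [0.43102087 0.25877584 0.23142817] [0.44747425 0.89429438 0.00135726 0.00158914] [1.1569017  0.51901341 0.9370555 ]schema error: expected keys grip, offset, angular
```

View pics/wrist1.png

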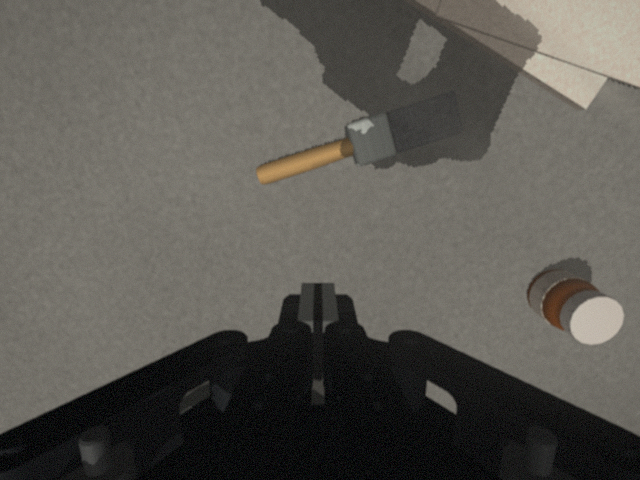

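View pics/scz1.png

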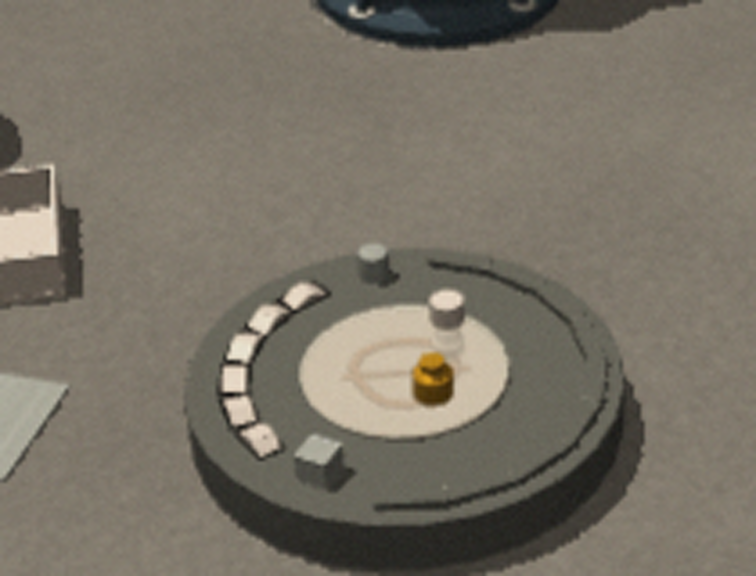

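The wrist view shows the shut tips at about (318,285), with the brush and the jar beyond them. The move was refused because the rows left out the "angular" key, so I'll resend it.

```bash
python3 -m crank '[{"grip":1,"offset":[-36,-19,0],"angular":[0,0,0]},{"grip":1,"offset":[-75,-40,3],"angular":[0,0,0]},{"grip":1,"offset":[-115,-61,10],"angular":[0,0,0]},{"grip":1,"offset":[-155,-83,20],"angular":[0,0,0]},{"grip":1,"offset":[-195,-104,30],"angular":[0,0,0]},{"grip":1,"offset":[-235,-126,41],"angular":[0,0,0]},{"grip":1,"offset":[-275,-147,52],"angular":[0,0,0]},{"grip":1,"offset":[-305,-163,62],"angular":[0,0,0]},{"grip":1,"offset":[-325,-174,71],"angular":[0,0,0]},{"grip":1,"offset":[-325,-174,71],"angular":[0,0,0]}]'
python3 - <<'E'
from mv import *; from station import manip,vision
import cv2
s=manip.sense();print(s["q"],s["tcp_pos"],s["tool_rot"],s["force"])
for n in ["wrist","scene"]:
    v=vision.snapshot(n); cv2.imwrite(f"pics/{n}2.png",v["pixels"][:,:,::-1]); np.savez(f"pics/{n}2.npz",**v)
a=cv2.imread("pics/scene2.png")[150:310,190:400]; cv2.imwrite("pics/scz2.png",cv2.resize(a,None,fx=3.6,fy=3.6,interpolation=cv2.INTER_CUBIC))
E
```

```text
t: 2.2
tcp_pos: [0.4846, -0.1062, 0.1592]
tool_rot: [0.447, 0.895, -0.0, -0.0]
force: [0.3, 0.4, 0.5]
finger_gap: -0.001
[-4.41413546e-01  4.65605008e-01  1.82378350e+00 -1.45679160e-04
  8.52916440e-01 -1.08523624e+00] [ 0.48457209 -0.10623303  0.15915453] [ 4.47026869e-01  8.94520457e-01 -6.26931829e-05 -3.54849790e-04] [0.26024477 0.42442717 0.54529846]
```

View pics/wrist2.png

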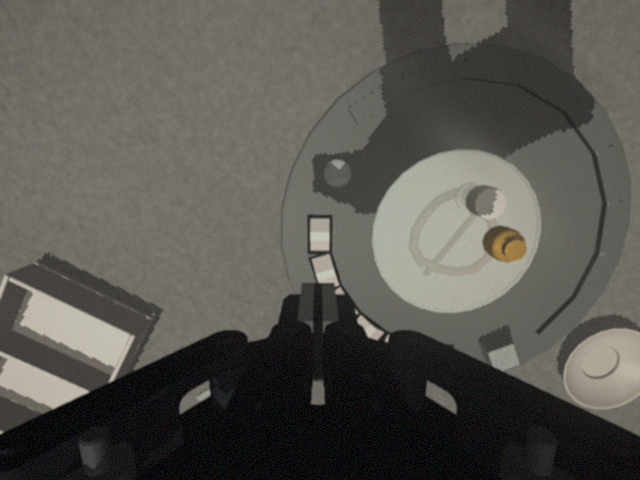

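View pics/scz2.png

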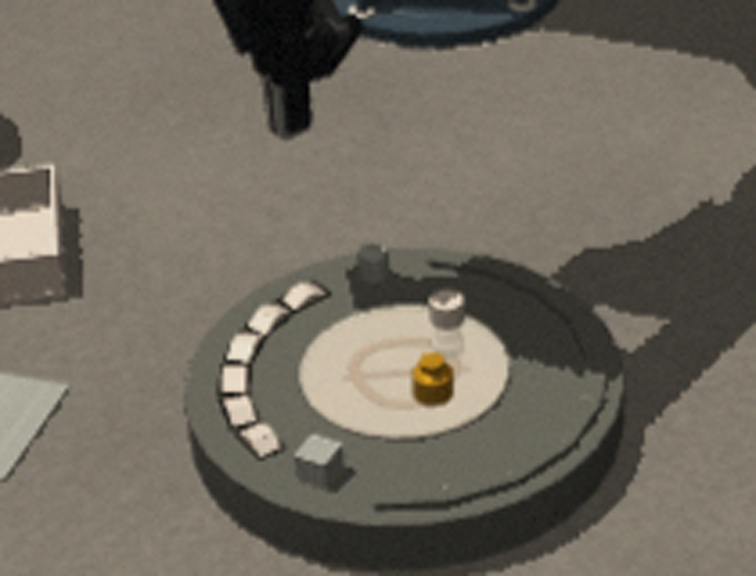

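The wrist view shows the hand lined up with the row. The knob top is near (338,172), clip 1 at (319,234), and the window centre near (456,231). Next I'll check all three cameras against each other and against the TCP.

Run:
```python
from fit import *
w,s2=load("wrist2"),load("scene2")
tcp=[0.48457,-.10623,.15915]
print("tcp in wrist",proj(w,tcp),"scene",proj(s2,tcp), "seen scene",288/3.6+190,133/3.6+150)
o={"knob":(338,172),"c1":(319.5,234.5),"win":(456,231),"block":(504,357)}
f=least_squares(lambda p:np.concatenate([proj(w,W(p,P[k]))-o[k] for k in o]),[.56,-.04,-1.74])
print(f.x,np.round(f.fun.reshape(-1,2),1).tolist())
```

```text
tcp in wrist [317.87434597 301.33243063] scene [269.28748051 185.67138358] seen scene 270.0 186.94444444444446
[ 0.56472562 -0.04394167 -1.74665681] [[-0.8, -0.9], [0.3, -0.4], [0.1, 2.4], [0.6, -0.9]]
```

```bash
cat >> mv.py <<'E'
C=(.5650,-.0439);YAW=-100.07
def arc(phi,z,r=.1):
    a=np.radians(YAW+phi); return (C[0]+r*np.cos(a),C[1]+r*np.sin(a),z),YAW+phi
E
python3 - <<'E'
from mv import *; from station import manip
s=manip.sense()
for z in (.06,.046): print(arc(-54.5,z),delta(s,*arc(-54.5,z)))
E
```

```text
((np.float64(0.4746889420864344), np.float64(-0.08684080598373323), 0.06), -154.57) (array([18.5,  3. , 99.9]), array([-0. , -0.1, 11.6]))
((np.float64(0.4746889420864344), np.float64(-0.08684080598373323), 0.046), -154.57) (array([ 18.4,   3. , 113.9]), array([-0. , -0.1, 11.6]))
```

```bash
python3 -m crank '[{"grip":1,"offset":[10,1,15],"angular":[0,0,5]},{"grip":1,"offset":[18.5,3,35],"angular":[0,0,11.6]},{"grip":1,"offset":[18.5,3,55],"angular":[0,0,11.6]},{"grip":1,"offset":[18.5,3,75],"angular":[0,0,11.6]},{"grip":1,"offset":[18.5,3,92],"angular":[0,0,11.6]},{"grip":1,"offset":[18.5,3,102],"angular":[0,0,11.6]},{"grip":1,"offset":[18.5,3,107],"angular":[0,0,11.6]},{"grip":1,"offset":[18.5,3,107],"angular":[0,0,11.6]},{"grip":1,"offset":[18.5,3,107],"angular":[0,0,11.6]}]'
python3 - <<'E'
from mv import *; from station import manip,vision
import cv2
s=manip.sense();print(s["tcp_pos"],s["tool_rot"],s["force"],delta(s,*arc(-54.5,.044)))
for n in ["wrist","scene"]:
    v=vision.snapshot(n); cv2.imwrite(f"pics/{n}3.png",v["pixels"][:,:,::-1])
a=cv2.imread("pics/scene3.png")[190:310,225:375]; a=cv2.resize(a,None,fx=4,fy=4,interpolation=cv2.INTER_CUBIC)
cv2.imwrite("pics/scz3.png",a)
E
```

```text
t: 3.2
tcp_pos: [0.4757, -0.0875, 0.0539]
tool_rot: [0.534, 0.846, 0.0, 0.001]
force: [-0.1, -0.1, 0.8]
finger_gap: -0.001
[ 0.47570572 -0.08747148  0.05390083] [5.33651454e-01 8.45704335e-01 9.54221167e-05 5.42201747e-04] [-0.07902882 -0.10848204  0.83418026] (array([ 1. , -0.7,  9.9]), array([0. , 0. , 0.1]))
```

View pics/scz3.png

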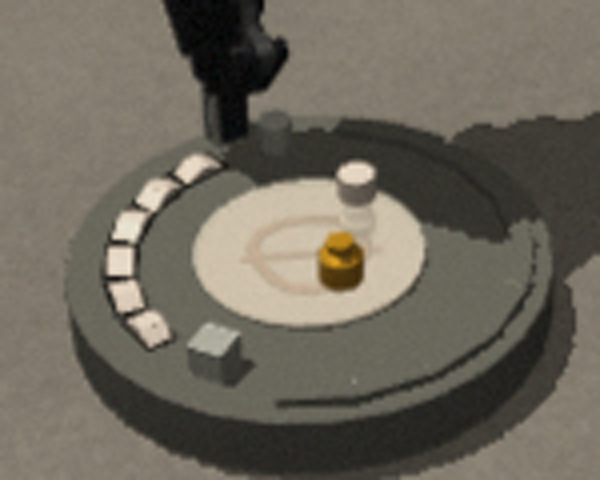

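View pics/wrist3.png

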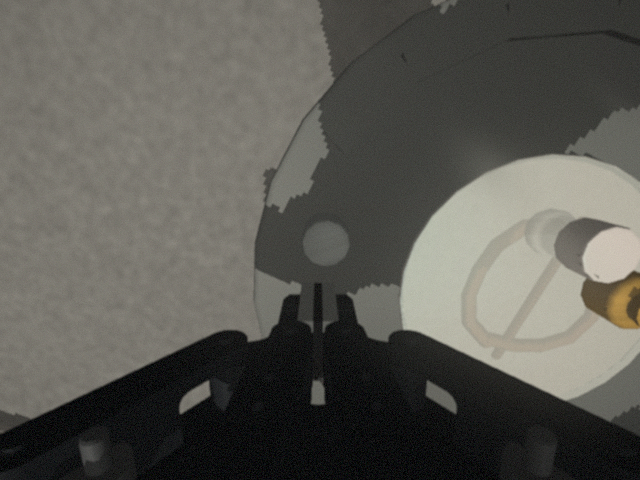

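The scene crop shows the tips just above the rim, between the knob and clip 1. In the wrist view the knob at (325,243) is clear of the tips. Now I'll lower slowly and watch the force.

```bash
python3 -m crank '[{"grip":1,"offset":[0,0,2],"angular":[0,0,0]},{"grip":1,"offset":[0,0,4],"angular":[0,0,0]},{"grip":1,"offset":[0,0,6],"angular":[0,0,0]},{"grip":1,"offset":[0,0,8],"angular":[0,0,0]},{"grip":1,"offset":[0,0,9],"angular":[0,0,0]},{"grip":1,"offset":[0,0,10],"angular":[0,0,0]},{"grip":1,"offset":[0,0,11],"angular":[0,0,0]},{"grip":1,"offset":[0,0,11],"angular":[0,0,0]}]'
python3 -m crank '[{"grip":1,"offset":[0,0,0.5],"angular":[0,0,0]},{"grip":1,"offset":[0,0,1],"angular":[0,0,0]},{"grip":1,"offset":[0,0,1],"angular":[0,0,0]}]'
python3 -c "
from station import manip; s=manip.sense(); print(s['tcp_pos'],s['force'])"
```

```text
t: 4.1
tcp_pos: [0.4752, -0.0876, 0.0422]
tool_rot: [0.534, 0.846, -0.0, -0.0]
force: [-0.1, 0.4, -0.8]
finger_gap: 0.001
t: 4.4
tcp_pos: [0.4753, -0.0877, 0.0413]
tool_rot: [0.534, 0.846, -0.0, 0.0]
force: [-0.3, -0.0, 0.7]
finger_gap: -0.004
[ 0.47528453 -0.08765547  0.04130679] [-0.3195939  -0.0379702   0.68319066]
```

```bash
for i in 1 2 3; do true; done; python3 -m crank '[{"grip":1,"offset":[0,0,0.4],"angular":[0,0,0]},{"grip":1,"offset":[0,0,0.8],"angular":[0,0,0]},{"grip":1,"offset":[0,0,0.8],"angular":[0,0,0]}]'
python3 -c "
from station import manip; s=manip.sense(); print(s['tcp_pos'],s['force'])"
```

```text
t: 4.7
tcp_pos: [0.4754, -0.0877, 0.0406]
tool_rot: [0.534, 0.846, 0.0, 0.0]
force: [-0.3, 0.8, 0.2]
finger_gap: 0.005
[ 0.47536721 -0.08771395  0.04059564] [-0.33508588  0.7639011   0.21637822]
```

```bash
python3 -m crank '[{"grip":1,"offset":[0,0,0.2],"angular":[0,0,0]},{"grip":1,"offset":[0,0,0.4],"angular":[0,0,0]},{"grip":1,"offset":[0,0,0.4],"angular":[0,0,0]}]'
python3 -c "
from station import manip; s=manip.sense(); print(s['tcp_pos'],s['force'])"
python3 -m crank '[{"grip":1,"offset":[0,0,0.2],"angular":[0,0,0]},{"grip":1,"offset":[0,0,0.4],"angular":[0,0,0]},{"grip":1,"offset":[0,0,0.4],"angular":[0,0,0]}]'
python3 -c "
from station import manip; s=manip.sense(); print(s['tcp_pos'],s['force'])"
```

```text
t: 5.0
tcp_pos: [0.4753, -0.0877, 0.0401]
tool_rot: [0.534, 0.846, 0.0, 0.0]
force: [0.1, 0.2, 1.8]
finger_gap: -0.003
[ 0.47534641 -0.0877044   0.04014319] [0.08284803 0.16395799 1.841263  ]
t: 5.3
tcp_pos: [0.4754, -0.0877, 0.0401]
tool_rot: [0.534, 0.846, 0.0, 0.0]
force: [-0.3, -0.8, 5.4]
finger_gap: 0.001
[ 0.47535525 -0.08770337  0.04006848] [-0.34145669 -0.8351603   5.40824207]
```

The rim is met at z = 0.0401, with about 5 N of contact. I'll slide along the arc 15° per call, the same rotation about the case centre each time.

```bash
python3 -m crank '[{"grip":1,"offset":[-2.6,0,-0.1],"angular":[0,0,-1.5]},{"grip":1,"offset":[-5.2,0.1,-0.1],"angular":[0,0,-3]},{"grip":1,"offset":[-7.8,0.3,-0.1],"angular":[0,0,-4.5]},{"grip":1,"offset":[-10.5,0.5,-0.1],"angular":[0,0,-6]},{"grip":1,"offset":[-13.1,0.9,-0.1],"angular":[0,0,-7.5]}]'
python3 - <<'E'
from mv import *; from station import manip,vision
import cv2
s=manip.sense();print(s["tcp_pos"],s["force"],delta(s,*arc(-46.5,.040)))
v=vision.snapshot("scene"); cv2.imwrite(f"pics/scene4.png",v["pixels"][:,:,::-1])
a=cv2.imread("pics/scene4.png")[190:310,225:375]; a=cv2.resize(a,None,fx=4,fy=4,interpolation=cv2.INTER_CUBIC)
cv2.imwrite("pics/scz4.png",a)
E
```

```text
t: 5.8
tcp_pos: [0.4771, -0.0954, 0.04]
tool_rot: [0.477, 0.879, 0.001, -0.006]
force: [-5.2, 10.3, 12.8]
finger_gap: -0.001
[ 0.47709593 -0.0953831   0.04003935] [-5.18310536 10.28579166 12.79568465] (array([-5.4,  1.8, -0. ]), array([-0.3, -0.6, -0.5]))
```

View pics/scz4.png

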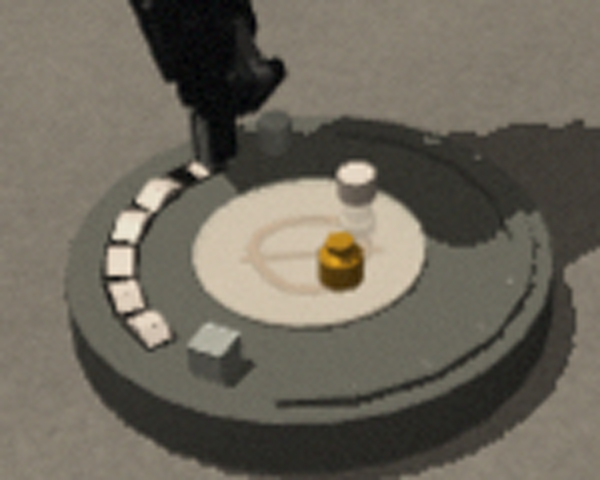

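The tips are lagging the command by about 5 mm, with 11 N horizontal and 13 N vertical. That is too much, so I'll ease the height up and see whether they slide.

```bash
python3 -m crank '[{"grip":1,"offset":[1.5,0,-0.5],"angular":[0,0,0]},{"grip":1,"offset":[1.5,0,-0.7],"angular":[0,0,0]},{"grip":1,"offset":[1.5,0,-0.7],"angular":[0,0,0]}]'
python3 - <<'E'
from mv import *; from station import manip,vision
s=manip.sense();print(s["tcp_pos"],s["force"],delta(s,*arc(-46.5,.040)),s["ft_torque"])
E
```

```text
t: 6.15
tcp_pos: [0.4817, -0.0983, 0.0404]
tool_rot: [0.477, 0.879, 0.0, 0.001]
force: [-0.1, -0.2, -0.3]
finger_gap: 0.002
[ 0.48166828 -0.09825428  0.04044835] [-0.10695134 -0.20375809 -0.28794088] (array([-0.6, -0.5,  0.4]), array([ 0.1,  0.1, -0.5])) [ 0.00384044 -0.01950065  0.00345644]
```

Raising 0.4 mm freed it at zero force, so the drag was just rim friction from pressing too hard. I'll slide at barely-touching height and press lightly only when centred on each clip.

```bash
python3 -m crank '[{"grip":1,"offset":[-2.6,0.1,0.2],"angular":[0,0,-2]},{"grip":1,"offset":[-5.2,0.2,0.2],"angular":[0,0,-3.5]},{"grip":1,"offset":[-5.2,0.2,0.4],"angular":[0,0,-3.5]},{"grip":1,"offset":[-5.2,0.2,0.6],"angular":[0,0,-3.5]},{"grip":1,"offset":[-5.2,0.2,0.6],"angular":[0,0,-3.5]}]'
python3 - <<'E'
from mv import *; from station import manip,vision
s=manip.sense();print(s["tcp_pos"],s["force"],delta(s,*arc(-43,.040)),s["ft_torque"])
E
```

```text
t: 6.65
tcp_pos: [0.4849, -0.1028, 0.0401]
tool_rot: [0.451, 0.893, -0.0, 0.001]
force: [0.8, -1.5, 2.3]
finger_gap: 0.005
[ 0.48489149 -0.10275452  0.04010152] [ 0.77438307 -1.48183682  2.33780563] (array([-1.1, -0.6,  0.1]), array([ 0.1,  0.1, -0.5])) [-0.13146107 -0.09990164  0.03670025]
```

```bash
python3 -m crank '[{"grip":1,"offset":[-4.0,0,-0.2],"angular":[0,0,-2.15]},{"grip":1,"offset":[-7.8,0.1,-0.2],"angular":[0,0,-4.3]},{"grip":1,"offset":[-11.5,0.4,-0.2],"angular":[0,0,-6.45]},{"grip":1,"offset":[-15.3,0.8,-0.2],"angular":[0,0,-8.6]},{"grip":1,"offset":[-19,1.4,-0.2],"angular":[0,0,-10.75]}]'
python3 - <<'E'
from mv import *; from station import manip,vision
s=manip.sense();print(s["tcp_pos"],s["force"],delta(s,*arc(-32.25,.040)),s["ft_torque"])
E
```

```text
t: 7.15
tcp_pos: [0.4914, -0.1131, 0.0401]
tool_rot: [0.364, 0.931, 0.001, -0.006]
force: [-6.6, 7.4, 10.5]
finger_gap: -0.0
[ 0.4914422  -0.11314657  0.04005535] [-6.57987981  7.41630145 10.51019764] (array([-7.8,  0.8, -0. ]), array([-0.1, -0.7, -0.4])) [ 1.21423623  1.06682446 -0.01631231]
```

The tips jam where they meet clip 2's ramp: drag deflects the arm downward and makes itself worse. I'll ride about 0.8 mm above the rim while sliding, then press lightly on each clip centre.

```bash
python3 -m crank '[{"grip":1,"offset":[3,0,-0.5],"angular":[0,0,0]},{"grip":1,"offset":[3,0,-0.9],"angular":[0,0,0]},{"grip":1,"offset":[1,0,-0.9],"angular":[0,0,0]}]'
python3 - <<'E'
from mv import *; from station import manip,vision
s=manip.sense();print(s["tcp_pos"],s["force"],delta(s,*arc(-25.8,.0408)),s["ft_torque"])
E
```

```text
t: 7.45
tcp_pos: [0.4943, -0.1149, 0.0408]
tool_rot: [0.365, 0.931, 0.0, -0.002]
force: [-2.4, 3.0, 1.1]
finger_gap: 0.002
[ 0.49428934 -0.11494059  0.04078997] [-2.35548945  3.04995261  1.05922569] (array([-15.7,   0.9,  -0.1]), array([-0. , -0.2, -6.9])) [0.37833312 0.3906788  0.03019965]
```

```bash
python3 -m crank '[{"grip":1,"offset":[-2.5,0,0],"angular":[0,0,-1.5]},{"grip":1,"offset":[-5,0.1,0],"angular":[0,0,-3]},{"grip":1,"offset":[-7.5,0.3,0],"angular":[0,0,-4.5]},{"grip":1,"offset":[-10,0.5,0],"angular":[0,0,-6]},{"grip":1,"offset":[-12.5,0.7,0],"angular":[0,0,-6.8]},{"grip":1,"offset":[-12.5,0.7,0],"angular":[0,0,-6.8]}]'
python3 - <<'E'
from mv import *; from station import manip,vision
s=manip.sense();print(s["tcp_pos"],s["force"],delta(s,*arc(-25.8,.0402)),s["ft_torque"])
E
```

```text
t: 8.05
tcp_pos: [0.5063, -0.1246, 0.0411]
tool_rot: [0.309, 0.951, -0.0, 0.001]
force: [0.2, -0.1, 0.4]
finger_gap: -0.0
[ 0.50625317 -0.12458019  0.04108165] [ 0.17110395 -0.08620843  0.39100304] (array([-0.3, -0.2,  0.9]), array([ 0. ,  0.1, -0.1])) [ 0.02735921 -0.00106523 -0.0445436 ]
```

Now I'm centred on clip 2 with no load. I'll press lightly by 1.2 mm.

```bash
python3 -m crank '[{"grip":1,"offset":[0,0,0.4],"angular":[0,0,0]},{"grip":1,"offset":[0,0,0.8],"angular":[0,0,0]},{"grip":1,"offset":[0,0,1.2],"angular":[0,0,0]},{"grip":1,"offset":[0,0,1.2],"angular":[0,0,0]}]'
python3 - <<'E'
from mv import *; from station import manip,vision
import cv2
s=manip.sense();print(s["tcp_pos"],s["force"],delta(s,*arc(-25.8,.0402)),s["ft_torque"])
v=vision.snapshot("scene"); cv2.imwrite(f"pics/scene5.png",v["pixels"][:,:,::-1])
a=cv2.imread("pics/scene5.png")[190:310,225:375]; a=cv2.resize(a,None,fx=4,fy=4,interpolation=cv2.INTER_CUBIC)
cv2.imwrite("pics/scz5.png",a)
E
```

```text
t: 8.45
tcp_pos: [0.5057, -0.1242, 0.0401]
tool_rot: [0.309, 0.951, -0.0, 0.001]
force: [1.1, -1.1, 3.4]
finger_gap: 0.001
[ 0.50573274 -0.12418803  0.04008738] [ 1.12754486 -1.07076477  3.39447933] (array([-1. , -0.2, -0.1]), array([ 0. ,  0.1, -0.1])) [-0.24752062 -0.09816739  0.05313512]
```

View pics/scz5.png

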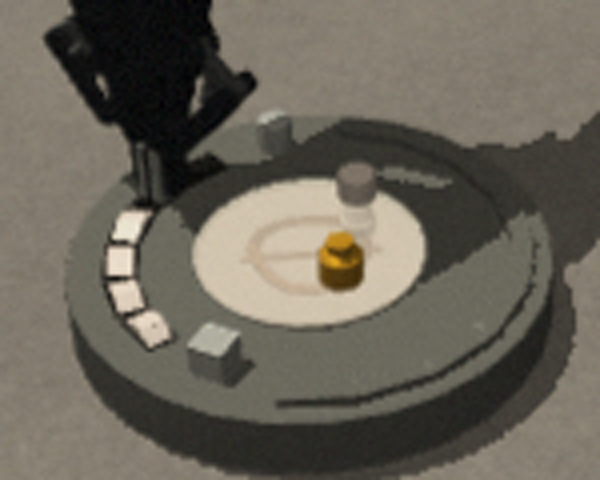

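Clip 2 is down and the case hasn't moved: the block is still at (215,352). I'll go on to clip 3.

```bash
python3 -m crank '[{"grip":1,"offset":[0,0,-1.2],"angular":[0,0,0]},{"grip":1,"offset":[-3.8,0.1,-1.2],"angular":[0,0,-2.2]},{"grip":1,"offset":[-7.5,0.3,-1.2],"angular":[0,0,-4.3]},{"grip":1,"offset":[-11.2,0.6,-1.2],"angular":[0,0,-6.5]},{"grip":1,"offset":[-15,1.1,-1.2],"angular":[0,0,-8.6]},{"grip":1,"offset":[-18.7,1.7,-1.2],"angular":[0,0,-10.8]},{"grip":1,"offset":[-22.4,2.5,-1.2],"angular":[0,0,-13]},{"grip":1,"offset":[-26.1,3.4,-1.2],"angular":[0,0,-15.1]},{"grip":1,"offset":[-29.7,4.4,-1.2],"angular":[0,0,-17.3]},{"grip":1,"offset":[-29.7,4.4,-1.2],"angular":[0,0,-17.3]}]'
python3 - <<'E'
from mv import *; from station import manip,vision
s=manip.sense();print(s["tcp_pos"],s["force"],delta(s,*arc(-8.6,.0402)),s["ft_torque"])
E
```

```text
t: 9.5
tcp_pos: [0.5317, -0.1375, 0.0407]
tool_rot: [0.162, 0.987, 0.0, -0.0]
force: [-0.7, -0.1, -0.2]
finger_gap: -0.0
[ 0.53165478 -0.13748804  0.04070775] [-0.73428573 -0.11723928 -0.17709478] (array([-1.6, -0.7,  0.5]), array([ 0. , -0.1, -0. ])) [-0.00635555 -0.03204791  0.02791557]
```

```bash
python3 -m crank '[{"grip":1,"offset":[-0.5,-0.5,0.3],"angular":[0,0,0]},{"grip":1,"offset":[-1,-0.5,0.6],"angular":[0,0,0]},{"grip":1,"offset":[-1,-0.5,0.9],"angular":[0,0,0]},{"grip":1,"offset":[-1,-0.5,0.9],"angular":[0,0,0]}]'
python3 - <<'E'
from mv import *; from station import manip,vision
s=manip.sense();print(s["tcp_pos"],s["force"],delta(s,*arc(-8.6,.0402)),s["ft_torque"])
E
```

```text
t: 9.9
tcp_pos: [0.5322, -0.1383, 0.0401]
tool_rot: [0.162, 0.987, 0.0, -0.0]
force: [-0.5, 1.0, 1.2]
finger_gap: -0.002
[ 0.53222829 -0.13829353  0.04011179] [-0.48808882  0.97851056  1.17116822] (array([-0.8, -0.1, -0.1]), array([ 0., -0., -0.])) [-0.00053487  0.08619506 -0.01600212]
```

```bash
python3 -m crank '[{"grip":1,"offset":[0,0,0.25],"angular":[0,0,0]},{"grip":1,"offset":[0,0,0.25],"angular":[0,0,0]}]'
python3 -m crank '[{"grip":1,"offset":[0,0,-1.2],"angular":[0,0,0]},{"grip":1,"offset":[-4,0.1,-1.2],"angular":[0,0,-2.2]},{"grip":1,"offset":[-7.8,0.3,-1.2],"angular":[0,0,-4.3]},{"grip":1,"offset":[-11.6,0.6,-1.2],"angular":[0,0,-6.5]},{"grip":1,"offset":[-15.4,1.1,-1.2],"angular":[0,0,-8.6]},{"grip":1,"offset":[-19.1,1.7,-1.2],"angular":[0,0,-10.8]},{"grip":1,"offset":[-22.8,2.4,-1.2],"angular":[0,0,-13]},{"grip":1,"offset":[-26.5,3.3,-1.2],"angular":[0,0,-15.1]},{"grip":1,"offset":[-30.2,4.3,-1.2],"angular":[0,0,-17.2]},{"grip":1,"offset":[-30.2,4.3,-1.2],"angular":[0,0,-17.2]}]'
python3 - <<'E'
from mv import *; from station import manip,vision
s=manip.sense();print(s["tcp_pos"],s["force"],delta(s,*arc(8.6,.0402)),s["ft_torque"])
E
```

```text
t: 10.1
tcp_pos: [0.5323, -0.1383, 0.0401]
tool_rot: [0.162, 0.987, 0.0, -0.0]
force: [-1.4, 0.8, 4.4]
finger_gap: 0.002
t: 11.1
tcp_pos: [0.5636, -0.1445, 0.041]
tool_rot: [0.013, 1.0, -0.0, 0.001]
force: [-0.9, -0.2, -0.1]
finger_gap: -0.002
[ 0.56364089 -0.14454905  0.04095731] [-0.88856399 -0.17130558 -0.10926888] (array([1.2, 0.7, 0.8]), array([-0. ,  0.1, -0. ])) [-0.00576832 -0.02371794 -0.00834274]
```

```bash
python3 -m crank '[{"grip":1,"offset":[0,0.3,0.4],"angular":[0,0,0]},{"grip":1,"offset":[0,0.3,0.8],"angular":[0,0,0]},{"grip":1,"offset":[0,0.3,1.2],"angular":[0,0,0]},{"grip":1,"offset":[0,0.3,1.2],"angular":[0,0,0]}]'
python3 -m crank '[{"grip":1,"offset":[0,0,-1.2],"angular":[0,0,0]},{"grip":1,"offset":[-3.6,0.1,-1.2],"angular":[0,0,-2.2]},{"grip":1,"offset":[-7.3,0.4,-1.2],"angular":[0,0,-4.3]},{"grip":1,"offset":[-11,0.7,-1.2],"angular":[0,0,-6.5]},{"grip":1,"offset":[-14.6,1.2,-1.2],"angular":[0,0,-8.6]},{"grip":1,"offset":[-18.2,1.9,-1.2],"angular":[0,0,-10.8]},{"grip":1,"offset":[-21.8,2.7,-1.2],"angular":[0,0,-13]},{"grip":1,"offset":[-25.4,3.6,-1.2],"angular":[0,0,-15.1]},{"grip":1,"offset":[-29,4.7,-1.2],"angular":[0,0,-17.2]},{"grip":1,"offset":[-29,4.7,-1.2],"angular":[0,0,-17.2]}]'
python3 - <<'E'
from mv import *; from station import manip,vision
s=manip.sense();print(s["tcp_pos"],s["force"],delta(s,*arc(25.8,.0402)),s["ft_torque"])
E
```

```text
t: 11.5
tcp_pos: [0.5629, -0.144, 0.0401]
tool_rot: [0.013, 1.0, -0.0, 0.0]
force: [0.1, -0.6, 1.6]
finger_gap: 0.0
t: 12.5
tcp_pos: [0.5917, -0.1396, 0.0408]
tool_rot: [-0.137, 0.991, 0.0, -0.0]
force: [-0.3, 0.1, -0.1]
finger_gap: -0.004
[ 0.5917086  -0.13959446  0.04082259] [-0.31931455  0.09029205 -0.11387753] (array([-0.2, -0.6,  0.6]), array([ 0., -0., -0.])) [0.04836805 0.00764016 0.0036798 ]
```

```bash
python3 -m crank '[{"grip":1,"offset":[0,-0.4,0.4],"angular":[0,0,0]},{"grip":1,"offset":[0,-0.4,0.8],"angular":[0,0,0]},{"grip":1,"offset":[0,-0.4,1.15],"angular":[0,0,0]},{"grip":1,"offset":[0,-0.4,1.15],"angular":[0,0,0]}]'
python3 -m crank '[{"grip":1,"offset":[0,0,-1.2],"angular":[0,0,0]},{"grip":1,"offset":[-3.7,0.1,-1.2],"angular":[0,0,-2.2]},{"grip":1,"offset":[-7.5,0.4,-1.2],"angular":[0,0,-4.3]},{"grip":1,"offset":[-11.2,0.7,-1.2],"angular":[0,0,-6.5]},{"grip":1,"offset":[-15,1.2,-1.2],"angular":[0,0,-8.6]},{"grip":1,"offset":[-18.7,1.8,-1.2],"angular":[0,0,-10.8]},{"grip":1,"offset":[-22.3,2.5,-1.2],"angular":[0,0,-13]},{"grip":1,"offset":[-26,3.4,-1.2],"angular":[0,0,-15.1]},{"grip":1,"offset":[-29.6,4.4,-1.2],"angular":[0,0,-17.2]},{"grip":1,"offset":[-29.6,4.4,-1.2],"angular":[0,0,-17.2]}]'
python3 - <<'E'
from mv import *; from station import manip,vision
s=manip.sense();print(s["tcp_pos"],s["force"],delta(s,*arc(43,.0402)),s["ft_torque"])
E
```

```text
t: 12.9
tcp_pos: [0.5914, -0.14, 0.0401]
tool_rot: [-0.137, 0.991, 0.0, -0.0]
force: [-1.5, 2.2, 4.3]
finger_gap: 0.001
t: 13.9
tcp_pos: [0.6197, -0.1282, 0.0409]
tool_rot: [-0.283, 0.959, -0.0, 0.0]
force: [0.9, -0.6, -1.5]
finger_gap: 0.004
[ 0.61965635 -0.12819211  0.04094973] [ 0.86734725 -0.57810536 -1.51826837] (array([0.1, 0.5, 0.7]), array([-0.,  0., -0.])) [ 0.00386337  0.04287588 -0.0289233 ]
```

```bash
python3 -m crank '[{"grip":1,"offset":[0,0.3,0.4],"angular":[0,0,0]},{"grip":1,"offset":[0,0.3,0.8],"angular":[0,0,0]},{"grip":1,"offset":[0,0.3,1.2],"angular":[0,0,0]},{"grip":1,"offset":[0,0.3,1.2],"angular":[0,0,0]}]'
python3 -m crank '[{"grip":1,"offset":[0,0,-0.8],"angular":[0,0,0]},{"grip":1,"offset":[-3.7,0.1,-0.8],"angular":[0,0,-2.2]},{"grip":1,"offset":[-7.5,0.4,-0.8],"angular":[0,0,-4.3]},{"grip":1,"offset":[-7.5,0.4,-0.8],"angular":[0,0,-4.3]},{"grip":1,"offset":[-7.5,0.4,-15],"angular":[0,0,-4.3]},{"grip":1,"offset":[-7.5,0.4,-45],"angular":[0,0,-4.3]},{"grip":1,"offset":[-7.5,0.4,-85],"angular":[0,0,-4.3]},{"grip":1,"offset":[-7.5,-30,-120],"angular":[0,0,-4.3]},{"grip":1,"offset":[-7.5,-70,-140],"angular":[0,0,-4.3]},{"grip":1,"offset":[-7.5,-70,-140],"angular":[0,0,-4.3]}]'
python3 - <<'E'
from mv import *; from station import manip,vision
import cv2
for n in ["scene","top","wrist"]:
    v=vision.snapshot(n); cv2.imwrite(f"pics/{n}6.png",v["pixels"][:,:,::-1]); np.savez(f"pics/{n}6.npz",**v)
a=cv2.imread("pics/scene6.png")[190:310,225:375]; a=cv2.resize(a,None,fx=4,fy=4,interpolation=cv2.INTER_CUBIC)
cv2.imwrite("pics/scz6.png",a)
a0=cv2.imread("pics/scene0.png").astype(int); b=cv2.imread("pics/scene6.png").astype(int)
print(manip.sense()["tcp_pos"],manip.sense()["force"])
E
```

```text
t: 14.3
tcp_pos: [0.6194, -0.1281, 0.0401]
tool_rot: [-0.283, 0.959, -0.0, 0.0]
force: [0.7, -0.6, 2.2]
finger_gap: 0.0
t: 15.3
tcp_pos: [0.6684, -0.1883, 0.1862]
tool_rot: [-0.317, 0.948, -0.006, 0.005]
force: [-0.1, -0.8, 0.1]
finger_gap: 0.001
[ 0.66217917 -0.1821391   0.17995908] [-0.31526928 -0.43966577 -1.16695754]
```

View pics/scz6.png

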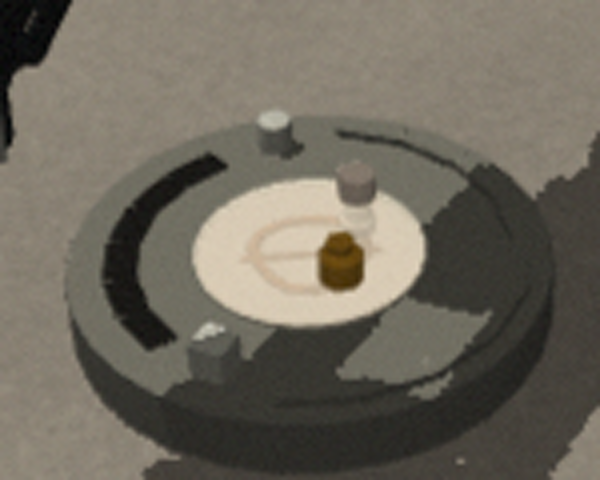

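View pics/wrist6.png

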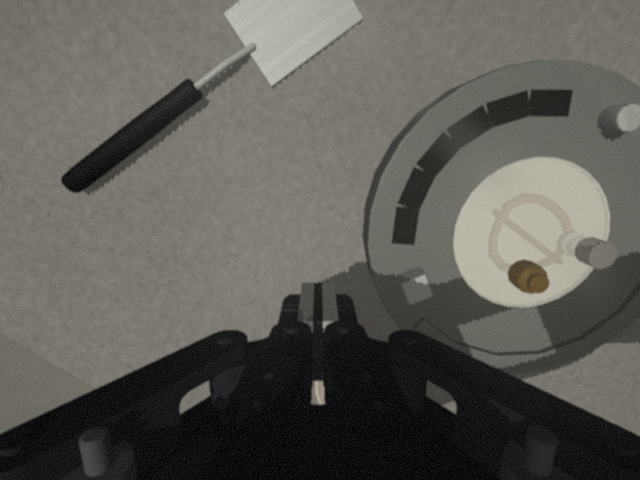

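View pics/top6.png

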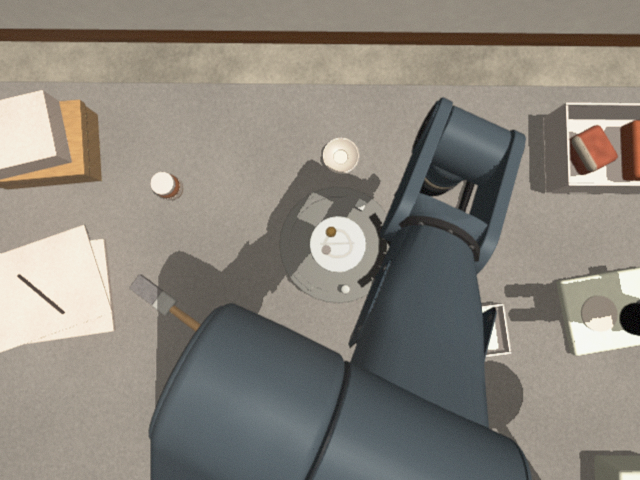

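All six clips show as a dark flush band in both the scene and wrist views, with no white left proud. The knob, block, vial and weight sit at the same crop pixels as before: (275,132), (215,350), (356,183) and (341,262). The hand is clear at z = 0.18.

```bash
python3 -c "
from station import manip; s=manip.sense(); print(s['t'],s['qd'],s['force']); print(manip.sign_off())"
```

```text
15.45 [ 0.0143234   0.01526834  0.03557526 -0.00139349 -0.00406663 -0.00240292] [-0.31526928 -0.43966577 -1.16695754]
the job is handed in; nothing more can be done
None
```

All six clips are down, pressed in order from the knob to the block with closed fingertips, and I handed the job in at about 15.5 s. The hand was clear of the case at z ≈ 0.18 m.

**How it went:**
- **Jams:** Sliding right on the rim face jammed twice, at clip 1 and at the start of clip 2. In those moments the force rose to about 12–13 N down and 10–12 N sideways, more than the light pressure intended. I eased off each time.
- **Changed method:** From there I slid about 0.8 mm above the rim. I pressed each clip down to rim height at its centre with about 1–4 N.

**Last checks:**
- **Clips:** The wrist and scene pictures show one even dark flush band, with no white clip standing up. The tips reached rim height (z ≈ 0.0401 m) at every clip. I judged flushness by eye and by that height; I had no direct reading of how far each clip went down.
- **Case and objects:** The case, knob, block, vial and weight were at the same picture positions as before, to within about a pixel. I compared these by eye rather than measuring them, and the arm hid part of the top view.
- **Camera disagreement:** The scene camera placed the case about 6 mm from where the top and wrist cameras did. Those two agreed with each other to within 0.5 mm, so I used them.

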